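Tip the brass bushings off the inspection tray

TASK

Two hinged inspection trays stand on the bench. Take the one holding the three brass bushings by its black ball knob and tilt it up so that the bushings slide out through its corner notch into the green bin in front of it, then lower the tray back down to level and let go. Leave the tray with the steel nuts as it is.

Things in the scene. Friction and masses are not known exactly. Their poses are not given: they have to be found in the camera images.
- stand_brass: fixed stand that carries the brass bushings' tray and its green catch bin. Origin on the bench under the tray's centre; its +x points level from the knob over the tray towards the notch and the bin (roughly away from the robot), z up. The tray's hinge is level, along the stand's y axis, 73 mm ahead of the origin (+x) and 100 mm above the bench, just under the notch. The green bin's inside spans x = 91 to 229 mm and y = -65 to 65 mm, rim 65 mm above the bench
- tray_brass (a joint): tilt of that tray, rad: 0 level (resting on its stand), growing to 1.0 as the knob end is lifted; it drops back by its own weight. The tray is a 150 mm square aluminium plate with 18 mm high blue walls, one corner pointing at the bin and open as a notch 66 mm wide; 0.3 to 0.6 kg. Bushings start to slide at roughly 0.25 to 0.35 rad, those against a wall later; all run out by 0.85 rad within 2 s. The plate's floor is 8 mm above the hinge axis
- knob_brass (a point): centre of that tray's black ball knob, 30 mm across, on an 8 mm stem that comes up from below it behind the corner opposite the notch; tray level, it is 145 mm above the bench. It lies 225 mm behind the hinge (stand -x) and 45 mm above it, and moves with the tray on an arc of 229 mm radius about the hinge. Pinched from above with the fingers closing along the stand's y axis, the ball turns freely between the fingers, so the gripper can stay upright while it follows the arc
- bush1_c (a point): one of the three brass flanged bushings lying on the tray: flange 20 mm across, 16 mm tall, 25 g, standing on its flange; the point is its centre, half-way up
- bush2_c (a point): another of the three brass flanged bushings lying on the tray: flange 20 mm across, 16 mm tall, 25 g, standing on its flange; the point is its centre, half-way up
- bush3_c (a point): the third of the three brass flanged bushings lying on the tray: flange 20 mm across, 16 mm tall, 25 g, standing on its flange; the point is its centre, half-way up
- tray_steel (a joint): tilt of the other, identical tray, which holds three steel hex nuts, rad: 0 level; the two trays may stand either way round, left or right

How it is judged:
On the way, in this order (a step that is already met when the one before it is completed fails the run):
1. the brass bushings' tray is being tilted up (more than 0.15 rad) (value of joint tray_brass above 0.15 rad), for 0.05 s.
2. all three bushings are in the green bin in front of their tray (x of bush1_c in the frame of stand_brass between 0.089 and 0.231 m and y of bush1_c in the frame of stand_brass between -0.067 and 0.067 m and z of each of bush1_c, bush2_c, bush3_c in the frame of stand_brass below 0.06 m and x of bush2_c in the frame of stand_brass between 0.089 and 0.231 m and y of bush2_c in the frame of stand_brass between -0.067 and 0.067 m and x of bush3_c in the frame of stand_brass between 0.089 and 0.231 m and y of bush3_c in the frame of stand_brass between -0.067 and 0.067 m), for 0.2 s.
At the end, for the whole second after the job is handed in: All three brass bushings lie inside the green bin in front of their own tray, that tray is back down level (within 0.1 rad), and the other tray is level too (all of step 2 and value of joint each of tray_brass, tray_steel below 0.1 rad); the robot touches nothing.
It fails at once if the tray with the steel nuts is tilted by more than 0.1 rad (value of joint tray_steel above 0.1 rad).
It also fails if it takes over 48 s, if anything falls off the work surface, if the arm or the gripper's body presses on something with over 40 N, if the wrist force passes 120 N, or if a joint passes its speed limit or range.

ROBOT

A 6-joint arm with a two-finger parallel gripper is mounted at the origin on the work surface. World frame = base frame: x ahead of the robot, y to its left, z up, the work surface at z = 0. Lengths are in m, angles in rad, forces in N, time in s.
With the tool pointing down it reaches from about 0.25 to 0.775 m from the base axis. Payload 4 kg.
Tool frame: the origin (TCP) lies at the very end of the fingers, on their centre line; the grasp point (between the pads) lies hold_point_z behind it (hold_point_z is the distance from the TCP to the grasp point, in m); z points along the fingers, y is the direction in which the jaws open and shut (so a half turn about z gives the same grasp; the last joint's range is limited). The gripper opens to 94 mm and grips with 3 to 60 N. Pads are 16 mm wide; open, the fingers measure 119 mm over their backs; the gripper's body (75 mm by 177 mm) begins 78 mm behind the grasp point.
Start: joints at [1.072, 0.087, 1.371, -0, 1.684, -0.103], TCP at [0.212, 0.507, 0.206] pointing down, gripper open.
Joint ranges: [-3.1, 3.1], [-0.76, 2.03], [0.27, 2.55], [-1.08, 4.22], [0.17, 2.65], [-2.57, 2.57]. Speed limits (rad/s): [2.79, 2.79, 3.14, 3.14, 3.14, 3.14].

INTERFACE

Orientations are given as [roll, pitch, yaw] about the fixed x, y, z axes, in that order (R = Rz(yaw) Ry(pitch) Rx(roll)).
In Python, from bench import * gives the robot as it stands.
- The arm moves only by the tool step_arm, never from a script. Its argument "increments" is text: rows parted by semicolons, each of 6 numbers parted by spaces: the shift along the tool's x, y, z in cm, then the turn, a rotation vector about the tool's x, y, z in rad. A call has 1 to 5 rows; each row shifts and turns the commanded pose from where the row before left it, along the tool's axes as they then stand; what a row does not reach is not made up. A row lasts 1/10 s, in which the tool goes at most 50 mm and 8.59 degrees, less where a joint would pass 70% of its speed; a pose out of reach is approached as far as the arm can. A call is refused whole if a number of a shift passes 5 or a number of a turn 0.15, either way. A call with a gripper value outside its range is refused whole. "claw" is the gripper's target within -1 to 1 (shut at 1, half-way at 0, fully open at -1), set as the call begins (left out, the last holds). The fingers move at their own pace and stop on an object; the grip force is fixed at half the most. Time passes only in rows, so rows that do not move let the fingers close. It gives the time, the measured TCP pose, the force and the opening at its end, in the units of the state.
- get_obs(): the state, without advancing time (a new reading comes with each control period).
- snapshot(name): name is "scene" or "top" or "wrist"; returns the picture (400x640x3 uint8, red, green, blue); there is no depth.
- calibration(name): a dict with "camera_matrix" (3x3 intrinsics, pixels), "eye" and "orientation" of the camera in the world; the wrist camera has in their place "tool_from_camera" (4x4, takes a point from camera to tool coordinates, whose origin is the TCP and whose axes are the flange's). Camera axes: x right, y up, looking along -z (the intrinsics and any distortion apply to the point x, -y, -z); pixel columns grow to the right and rows downward; lengths in m; the calibration is good to about 2 mm. A picture is of the moment at which its call begins: read the wrist's pose just before it. calibration takes no time and is no camera call.
- close_job(): hands the job in, once; it reports no verdict.
The state is a dict: "time": time; "joint_positions": joint angles; "qvel": joint speeds; "joint_torque": joint torques, N m; "tool_pos": TCP position; "ee_rot": TCP orientation; "wrist_force": force on the tool from outside, world axes, zero at the start; "wrist_torque": the same for the moment, N m; "width": finger opening in m.
Only numpy, scipy, OpenCV 4.12 (cv2) and the standard library are available. Lean on these libraries where they do the work, as an engineer would, in place of code of your own. Each camera call takes 0.05 s, during which the arm holds its last target. There are 200 camera calls.

## Working session

There is one attempt and no reset: what is moved stays moved. The work goes in short steps, Python scripts to look and compute and a tool call to move; the robot and the scene stay as the last step left them, time stands still between calls to the robot, and variables do not carry over. Pictures are saved under pics/ and viewed, about 8 in all and at most 12, crops included, and the job is handed in when it is done.

Besides the shell and the picture viewer there is one more tool, called after "Emit:" as name(argument=value, ...) on one line, values as JSON. step_arm: Moves the arm, as the interface text tells. Its arguments: {"type":"object","properties":{"increments":{"type":"string"},"claw":{"type":"number"}},"required":["increments"]}

```bash
mkdir -p pics
cat > h.py <<'E'
from bench import *
import numpy as np, cv2
def save(n,f):
    im=snapshot(n); cv2.imwrite('pics/'+f,im[:,:,::-1]); return im
E
python3 - <<'E'
from h import *
o=get_obs(); print(o)
for n in("scene","top","wrist"): print(n,calibration(n))
a=save("scene","s0.png"); b=save("top","t0.png")
cv2.imwrite('pics/st.png',cv2.resize(np.vstack([a,b])[:,:,::-1],(480,600)))
E
```

```text
{'time': 0.0, 'joint_positions': array([ 1.07188515e+00,  8.79453577e-02,  1.37224310e+00, -2.85701190e-06,
        1.68359870e+00, -1.03106370e-01]), 'qvel': array([ 4.67111864e-04, -6.24832755e-05, -7.48736961e-04,  3.51675738e-04,
        1.13045532e-03, -8.87835780e-04]), 'joint_torque': array([-9.32787625e-04, -3.40188611e+01, -3.02422714e+01,  7.17436709e-02,
        3.31708894e-02, -1.76580261e-04]), 'tool_pos': array([0.2117975 , 0.50698975, 0.20431511]), 'ee_rot': array([-3.13940951e+00, -2.23041960e-04,  2.74578729e+00]), 'wrist_force': array([-0.67596507,  0.21455367,  0.55078766]), 'wrist_torque': array([ 0.00866272,  0.00064363, -0.05593669]), 'width': 0.09391227101880273}
scene {'camera_matrix': array([[460.79982414,   0.        , 320.26233523],
       [  0.        , 460.79982414, 195.61208376],
       [  0.        ,   0.        ,   1.        ]]), 'eye': array([ 1.32461543, -0.53799109,  0.8257229 ]), 'orientation': array([0.88481335, 0.01755119, 0.9229511 ])}
top {'camera_matrix': array([[519.50631676,   0.        , 307.78730205],
       [  0.        , 519.50631676, 197.50872725],
       [  0.        ,   0.        ,   1.        ]]), 'eye': array([ 0.45203011, -0.04116999,  1.48186565]), 'orientation': array([ 0.09789001,  0.01567035, -1.54768587])}
wrist {'camera_matrix': array([[308.14404537,   0.        , 324.46366685],
       [  0.        , 308.14404537, 199.42804276],
       [  0.        ,   0.        ,   1.        ]]), 'tool_from_camera': array([[-3.42810102e-04,  9.72955778e-01,  2.30991205e-01,
         6.57327209e-02],
       [ 9.99998910e-01,  6.65256575e-04, -1.31803936e-03,
        -2.08114790e-04],
       [-1.43606243e-03,  2.30990502e-01, -9.72954945e-01,
        -1.79956229e-01],
       [ 0.00000000e+00,  0.00000000e+00,  0.00000000e+00,
         1.00000000e+00]])}
```

View pics/t0.png

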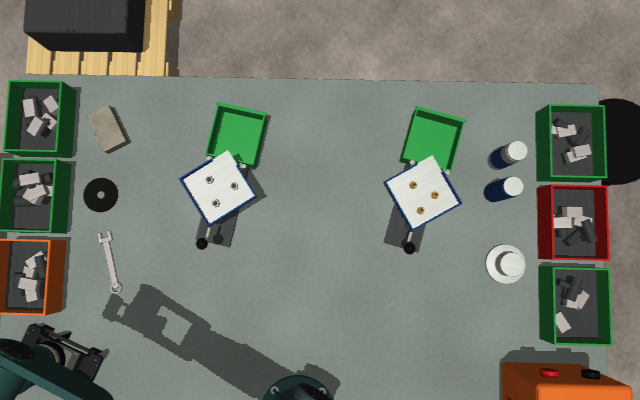

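View pics/s0.png

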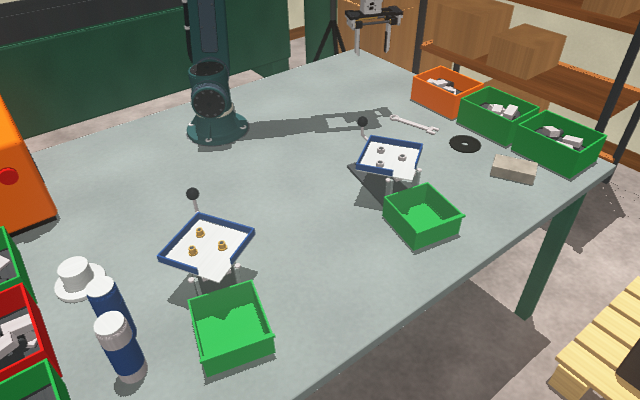

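The top view shows the brass tray on the right (plate about (422,192), knob (409,247), bin (433,138)) and the nuts tray on the left. In the scene view the brass knob is at (193,194).

```bash
cat >> h.py <<'E'
from scipy.spatial.transform import Rotation as Ro
def ray(n,u,v,obs=None):
    c=calibration(n); K=c["camera_matrix"]
    d=np.array([(u-K[0,2])/K[0,0],-(v-K[1,2])/K[1,1],-1.])
    if n=="wrist":
        T=np.eye(4); T[:3,:3]=Ro.from_euler('xyz',obs["ee_rot"]).as_matrix(); T[:3,3]=obs["tool_pos"]
        T=T@c["tool_from_camera"]; return T[:3,3],T[:3,:3]@d
    return c["eye"],Ro.from_euler('xyz',c["orientation"]).as_matrix()@d
def onz(r,z): e,d=r; return e+d*(z-e[2])/d[2]
def tri(r1,r2):
    (a,d),(b,f)=r1,r2; s=np.linalg.lstsq(np.c_[d,-f],b-a,rcond=None)[0]
    p,q=a+s[0]*d,b+s[1]*f; return (p+q)/2,np.linalg.norm(p-q)
def blob(mask,u,v,r):
    m=np.zeros_like(mask); m[v-r:v+r,u-r:u+r]=mask[v-r:v+r,u-r:u+r]
    n,l,s,c=cv2.connectedComponentsWithStats(m.astype(np.uint8)); i=1+np.argmax(s[1:,4]); return c[i],s[i]
E
python3 - <<'E'
from h import *
t=cv2.imread('pics/t0.png').astype(int); s=cv2.imread('pics/s0.png').astype(int)
kt,a=blob(t.max(2)<48,409,247,12); ks,b=blob(s.max(2)<60,193,194,10); print(kt,a,ks,b)
K,e=tri(ray("top",*kt),ray("scene",*ks)); print("knob tri",K,e,"top@.145",onz(ray("top",*kt),.145),"scene@.145",onz(ray("scene",*ks),.145))
h=cv2.cvtColor(t.astype(np.uint8),cv2.COLOR_BGR2HSV)
m=((h[...,0]>45)&(h[...,0]<75)&(h[...,1]>120)).astype(np.uint8)
c,st=blob(m,433,140,50); print(c,st)
w=(t.min(2)>190)|((t[...,0]>t[...,2]+40)&(t[...,0]>80))
m2=np.zeros(w.shape,np.uint8); m2[140:236,375:475]=w[140:236,375:475]
q=cv2.minAreaRect(max(cv2.findContours(m2,0,2)[0],key=cv2.contourArea)); print(q,cv2.boxPoints(q))
P=np.array([onz(ray("top",*x),.12)for x in cv2.boxPoints(q)]); print(P, P.mean(0)); 
C=P.mean(0); d=C[:2]-onz(ray("top",*kt),.145)[:2]; print("yaw knob->plate",np.arctan2(d[1],d[0]),np.linalg.norm(d))
for i in range(4):
  v=P[(i+1)%4]-P[i]; print(np.arctan2(v[1],v[0]),np.linalg.norm(v))
E
```

```text
[407.93571429 246.08571429] [402 235  14  19 140] [192.3030303 195.3030303] [187 189  11  11  33]
knob tri [ 0.46298682 -0.27821779  0.14139202] 0.0035988898224774283 top@.145 [ 0.4636629  -0.27590551  0.145     ] scene@.145 [ 0.46647232 -0.28110332  0.145     ]
[432.52841328 137.19667897] [ 400  106   66   65 2710]
((423.02362060546875, 192.04248046875), (57.79150390625, 57.88862991333008), 60.945396423339844) [[383.68872 180.83965]
 [434.29248 152.72646]
 [462.35852 203.24532]
 [411.75476 231.3585 ]]
[[ 0.63372528 -0.21582434  0.12      ]
 [ 0.71154235 -0.34876873  0.12      ]
 [ 0.57889815 -0.42191269  0.12      ]
 [ 0.50237946 -0.29006401  0.12      ]] [ 0.60663631 -0.31914244  0.12      ]
yaw knob->plate -0.2936685438376847 0.14936809559233113
-1.0412292933894896 0.15404449484503854
-2.6376524045285636 0.15147450312236715
2.0966437050076827 0.1524440370235522
0.5144554868377175 0.1508749553026959
```

Run:
```python
import bench; print([n for n in dir(bench) if n[0]!='_']); print(getattr(bench,'hold_point_z',None))
```

```text
['IKError', 'calibration', 'close_job', 'get_obs', 'hold_point_z', 'snapshot']
0.0188
```

Emit:
step_arm(increments="0 0 -4 0 0 -0.13; 0 0 -3.5 0 0 0; -2.5 -3.85 0 0 0 0; -2.5 -3.85 0 0 0 0; -2.5 -3.85 0 0 0 0", claw=-1)

```text
time: 0.6
tool_pos: [0.2542, 0.375, 0.2801]
ee_rot: [-3.141, 0.0, 2.877]
wrist_force: [1.1, -0.1, 0.6]
width: 0.0941
```

Emit:
step_arm(increments="-2.5 -3.85 0 0 0 0; -2.5 -3.85 0 0 0 0; -2.5 -3.85 0 0 0 0; -2.5 -3.85 0 0 0 0; -2.5 -3.85 0 0 0 0")

```text
time: 1.1
tool_pos: [0.324, 0.156, 0.2802]
ee_rot: [3.142, 0.0, 2.876]
wrist_force: [1.1, 1.0, 0.3]
width: 0.0939
```

Emit:
step_arm(increments="-2.5 -3.85 0 0 0 0; -2.5 -3.85 0 0 0 0; -2.5 -3.85 0 0 0 0; -2.5 -3.85 0 0 0 0; -2.5 -3.85 0 0 0 0")

```text
time: 1.6
tool_pos: [0.3941, -0.0627, 0.2802]
ee_rot: [3.141, 0.0, 2.875]
wrist_force: [1.3, 0.3, 0.2]
width: 0.0944
```

Emit:
step_arm(increments="-2.5 -3.85 0 0 0 0; -2.5 -3.85 0 0 0 0; -2.5 -3.85 0 0 0 0; -2.5 -3.85 0 0 0 0; 0 0 0 0 0 0")

```text
time: 2.1
tool_pos: [0.4503, -0.24, 0.2774]
ee_rot: [3.141, -0.004, 2.87]
wrist_force: [0.4, 0.0, -1.0]
width: 0.0937
```

Run:
```python
from h import *
o=get_obs(); print(o)
save("wrist","w1.png")
K=np.array([.463,-.279,.145])
c=calibration("wrist");T=np.eye(4);T[:3,:3]=Ro.from_euler('xyz',o["ee_rot"]).as_matrix();T[:3,3]=o["tool_pos"]
p=np.linalg.inv(T@c["tool_from_camera"])@np.r_[K,1]; M=c["camera_matrix"]
print("expected knob px",M[0,2]-M[0,0]*p[0]/p[2],M[1,2]+M[1,1]*p[1]/p[2])
```

```text
{'time': 2.1, 'joint_positions': array([-5.99831763e-01, -1.12727003e-03,  1.32120623e+00, -1.33865563e-03,
        1.82569712e+00, -1.89957743e+00]), 'qvel': array([ 0.05929699, -0.0666579 ,  0.04269856,  0.04423603,  0.05878465,
        0.03934256]), 'joint_torque': array([ -1.05671201, -30.55036783, -31.90833092,  -0.28639854,
        -0.24888902,  -0.23111726]), 'tool_pos': array([ 0.45033977, -0.2399628 ,  0.27741636]), 'ee_rot': array([ 3.14146928, -0.00437787,  2.87020743]), 'wrist_force': array([ 0.38777112,  0.02974849, -1.04386072]), 'wrist_torque': array([0.02322296, 0.0291245 , 0.01056423]), 'width': 0.09365497920118152}
expected knob px 291.84284244044755 213.14049389218016
```

View pics/w1.png

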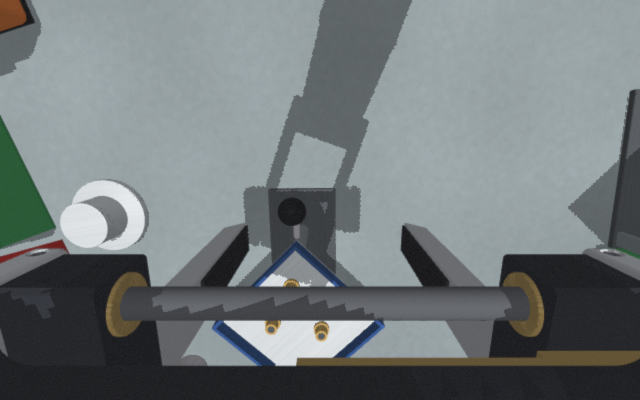

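The wrist view shows the knob at (291,211), against a predicted (292,213), and the tray corner directly in line. The estimate is good, so I'll align and descend.

Emit:
step_arm(increments="-2.1 -3.45 0 0 0 0; 0 0 3 0 0 0; 0 0 3 0 0 0; 0 0 0 0 0 0; 0 0 0 0 0 0")

```text
time: 2.65
tool_pos: [0.4612, -0.2732, 0.2208]
ee_rot: [3.141, -0.001, 2.877]
wrist_force: [0.3, 0.1, 0.4]
width: 0.0942
```

Run:
```python
from h import *
o=get_obs(); print(o['tool_pos'],o['ee_rot'])
a=save("wrist","w2.png").astype(int)
k,s=blob(a.max(2)<32,318,160,70); print(k,s)
p=onz(ray("wrist",*k,o),.145); R=Ro.from_euler('xyz',o["ee_rot"]); print(p,R.inv().apply(p-o['tool_pos']))
```

```text
[ 0.46120772 -0.273179    0.22080622] [ 3.14096538e+00 -6.68751441e-04  2.87710716e+00]
[318.24324324 213.84169884] [302 203  33  20 259]
[ 0.46728439 -0.2803117   0.145     ] [-0.00778063 -0.0053437   0.0757977 ]
```

View pics/w2.png

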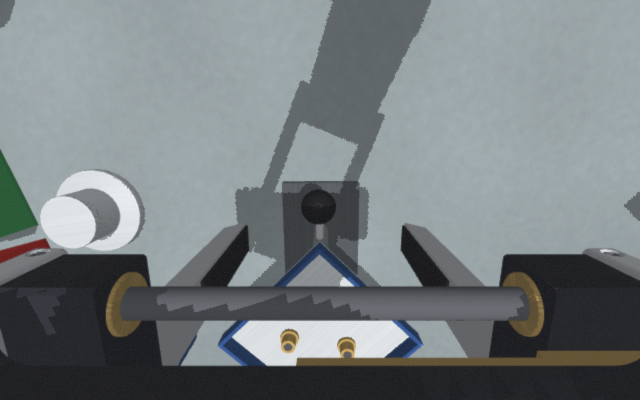

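The knob is centred at about (318,207), midway between the fingers. The remaining shift is about -0.2 cm in x and -0.5 cm in y, with 9.5 cm to go down.

Emit:
step_arm(increments="-0.2 -0.5 3 0 0 0; 0 0 3 0 0 0; 0 0 2 0 0 0; 0 0 1.5 0 0 0; 0 0 0 0 0 0")

```text
time: 3.2
tool_pos: [0.4617, -0.2792, 0.1249]
ee_rot: [3.141, -0.001, 2.876]
wrist_force: [-0.5, 0.1, -1.1]
width: 0.0941
```

Emit:
step_arm(increments="0 0 0 0 0 0; 0 0 0 0 0 0; 0 0 0 0 0 0; 0 0 0 0 0 0; 0 0 0 0 0 0", claw=1)

```text
time: 3.7
tool_pos: [0.4623, -0.28, 0.126]
ee_rot: [-3.141, 0.001, 2.876]
wrist_force: [0.8, 0.3, -0.3]
width: 0.057
```

Emit:
step_arm(increments="0 0 0 0 0 0; 0 0 0 0 0 0")

```text
time: 3.9
tool_pos: [0.462, -0.2798, 0.1255]
ee_rot: [3.142, -0.0, 2.876]
wrist_force: [-0.6, -0.4, -0.3]
width: 0.0415
```

Emit:
step_arm(increments="0 0 0 0 0 0; 0 0 0 0 0 0; 0 0 0 0 0 0")

```text
time: 4.2
tool_pos: [0.4622, -0.2791, 0.1254]
ee_rot: [3.14, -0.0, 2.876]
wrist_force: [1.0, 2.7, 0.6]
width: 0.0287
```

Emit:
step_arm(increments="-0.28 0 -1.11 0 0 0; -0.29 0 -1.11 0 0 0; -0.38 0 -1.08 0 0 0; -0.39 0 -1.07 0 0 0; 0 0 0 0 0 0")

```text
time: 4.7
tool_pos: [0.4763, -0.2829, 0.1717]
ee_rot: [3.141, 0.003, 2.877]
wrist_force: [1.3, 4.8, -2.7]
width: 0.0283
```

Run:
```python
from h import *
o=get_obs(); print(o['tool_pos'],o['wrist_force'],o['width'])
a=save("scene","s1.png"); cv2.imwrite('pics/s1c.png',cv2.resize(a[140:390,120:320,::-1],(640,800))[:600] if 0 else cv2.resize(a[140:390,120:320,::-1],(480,600)))
```

```text
[ 0.47632394 -0.28288489  0.17172327] [ 1.25216193  4.8018724  -2.66532854] 0.02833531208262367
```

View pics/s1c.png

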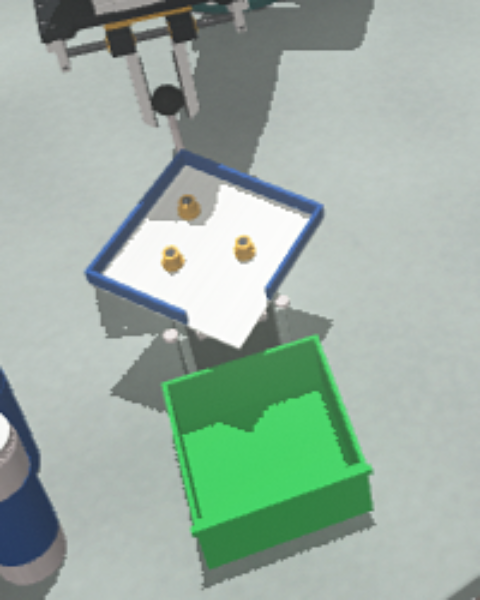

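The tray has tilted up to about 0.2 rad with the ball between the fingers, and the bushings are still in place. I'll continue along the arc.

Emit:
step_arm(increments="-0.33 0 -0.69 0 0 0; -0.33 0 -0.69 0 0 0; -0.33 0 -0.69 0 0 0; -0.4 0 -0.65 0 0 0; -0.4 0 -0.65 0 0 0")

```text
time: 5.25
tool_pos: [0.4928, -0.2872, 0.2038]
ee_rot: [3.14, -0.0, 2.876]
wrist_force: [2.2, 4.5, -3.2]
width: 0.0286
```

Emit:
step_arm(increments="-0.4 0 -0.65 0 0 0; -0.46 0 -0.61 0 0 0; -0.46 0 -0.61 0 0 0; -0.46 0 -0.61 0 0 0; 0 0 0 0 0 0")

```text
time: 5.75
tool_pos: [0.511, -0.2921, 0.2294]
ee_rot: [3.14, 0.003, 2.877]
wrist_force: [2.9, 5.6, -2.0]
width: 0.0286
```

Emit:
step_arm(increments="-0.51 0 -0.56 0 0 0; -0.52 0 -0.56 0 0 0; -0.52 0 -0.56 0 0 0; -0.57 0 -0.5 0 0 0; -0.57 0 -0.5 0 0 0")

```text
time: 6.25
tool_pos: [0.5361, -0.2988, 0.2555]
ee_rot: [3.14, 0.0, 2.877]
wrist_force: [1.6, 5.4, -2.2]
width: 0.0284
```

Emit:
step_arm(increments="-0.58 0 -0.51 0 0 0; -0.61 0 -0.44 0 0 0; -0.62 0 -0.44 0 0 0; -0.62 0 -0.45 0 0 0; -0.66 0 -0.38 0 0 0")

```text
time: 6.75
tool_pos: [0.5659, -0.3067, 0.2778]
ee_rot: [3.14, -0.0, 2.877]
wrist_force: [0.7, 5.4, -1.8]
width: 0.0285
```

Emit:
step_arm(increments="-0.66 0 -0.38 0 0 0; 0 0 0 0 0 0; 0 0 0 0 0 0; 0 0 0 0 0 0; 0 0 0 0 0 0")

```text
time: 7.25
tool_pos: [0.5723, -0.3084, 0.2815]
ee_rot: [3.14, 0.001, 2.877]
wrist_force: [0.6, 6.8, -1.9]
width: 0.0283
```

Emit:
step_arm(increments="0 0 0 0 0 0; 0 0 0 0 0 0; 0 0 0 0 0 0; 0 0 0 0 0 0; 0 0 0 0 0 0")

```text
time: 7.75
tool_pos: [0.5723, -0.3084, 0.2815]
ee_rot: [3.14, 0.001, 2.877]
wrist_force: [1.5, 6.4, -1.9]
width: 0.0284
```

Emit:
step_arm(increments="0 0 0 0 0 0; 0 0 0 0 0 0; 0 0 0 0 0 0; 0 0 0 0 0 0; 0 0 0 0 0 0")

```text
time: 8.25
tool_pos: [0.5722, -0.3084, 0.2815]
ee_rot: [3.14, 0.001, 2.877]
wrist_force: [1.2, 6.2, -1.5]
width: 0.0289
```

Run:
```python
from h import *
o=get_obs(); print(o['time'],o['tool_pos'],o['wrist_force'],o['width'])
a=save("scene","s2.png"); cv2.imwrite('pics/s2c.png',cv2.resize(a[140:390,120:320,::-1],(480,600)))
```

```text
8.25 [ 0.57222608 -0.30842352  0.28146558] [ 1.21682376  6.15492965 -1.49933133] 0.02888534108075712
```

View pics/s2c.png

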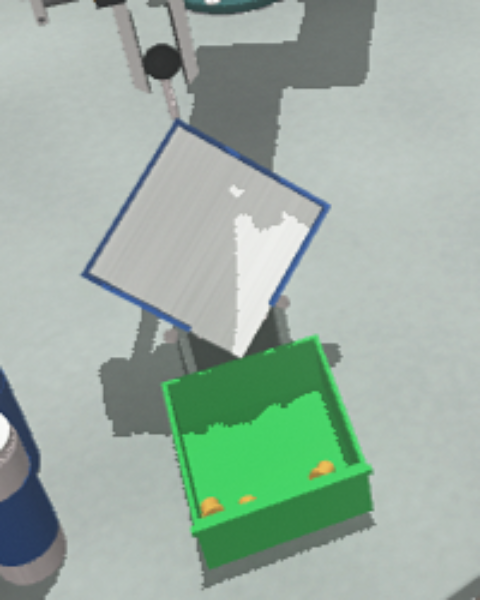

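All three bushings are in the bin, at crop positions (210,507), (247,500) and (322,468), and the tray is empty. Next I'll lower it along the same arc.

Emit:
step_arm(increments="1.32 0 0.76 0 0 0; 1.24 0 0.89 0 0 0; 1.19 0 0.95 0 0 0; 1.14 0 1 0 0 0; 1.04 0 1.12 0 0 0")

```text
time: 8.8
tool_pos: [0.515, -0.2932, 0.2346]
ee_rot: [3.14, 0.003, 2.877]
wrist_force: [2.4, 5.6, -2.9]
width: 0.0283
```

Emit:
step_arm(increments="0.97 0 1.17 0 0 0; 0.92 0 1.22 0 0 0; 0.8 0 1.3 0 0 0; 0.73 0 1.34 0 0 0; 0.66 0 1.38 0 0 0")

```text
time: 9.3
tool_pos: [0.4756, -0.2827, 0.1703]
ee_rot: [3.14, 0.002, 2.876]
wrist_force: [2.5, 5.3, -2.0]
width: 0.0285
```

Emit:
step_arm(increments="0.39 0 1.07 0 0 0; 0.38 0 1.08 0 0 0; 0.29 0 1.11 0 0 0; 0.28 0 1 0 0 0; 0 0 0 0 0 0")

```text
time: 9.8
tool_pos: [0.4626, -0.2792, 0.127]
ee_rot: [3.14, 0.001, 2.876]
wrist_force: [1.9, 6.0, -3.1]
width: 0.0286
```

Emit:
step_arm(increments="0 0 0 0 0 0; 0 0 0 0 0 0")

```text
time: 10.0
tool_pos: [0.4627, -0.2793, 0.1275]
ee_rot: [3.14, 0.001, 2.877]
wrist_force: [0.1, 5.8, -2.2]
width: 0.0288
```

Emit:
step_arm(increments="0 0 0.1 0 0 0; 0 0 0 0 0 0; 0 0 0 0 0 0; 0 0 0 0 0 0; 0 0 0 0 0 0", claw=-1)

```text
time: 10.5
tool_pos: [0.4621, -0.2804, 0.126]
ee_rot: [-3.141, 0.001, 2.875]
wrist_force: [0.5, -0.4, -0.4]
width: 0.0652
```

Emit:
step_arm(increments="0 0 0 0 0 0; 0 0 0 0 0 0; 0 0 0 0 0 0; 0 0 0 0 0 0; 0 0 0 0 0 0")

```text
time: 11.0
tool_pos: [0.462, -0.2798, 0.1255]
ee_rot: [3.142, -0.0, 2.876]
wrist_force: [0.4, 0.1, 0.1]
width: 0.094
```

Emit:
step_arm(increments="0 0 -2 0 0 0; 0 0 -3 0 0 0; 0 0 -4 0 0 0; 0 0 -4 0 0 0; 0 0 -2 0 0 0")

```text
time: 11.5
tool_pos: [0.4628, -0.2804, 0.2801]
ee_rot: [-3.139, 0.006, 2.876]
wrist_force: [0.0, -0.8, 0.1]
width: 0.094
```

Emit:
step_arm(increments="0 0 0 0 0 0; 0 0 0 0 0 0; 0 0 0 0 0 0")

```text
time: 11.8
tool_pos: [0.4614, -0.2793, 0.2731]
ee_rot: [3.14, -0.004, 2.876]
wrist_force: [-0.2, 0.5, 0.0]
width: 0.0939
```

Run:
```python
from h import *
o=get_obs(); print(o['time'],o['tool_pos'],o['wrist_force'],o['width'])
a=save("scene","s3.png"); b=cv2.imread('pics/s0.png')[:,:,::-1]
K=lambda i:blob(i.astype(int).max(2)<60,193,194,10)[0]
print("knob px before/after",K(b),K(a)); print("steel region diff px",(np.abs(a[110:200,340:430].astype(int)-b[110:200,340:430]).max(2)>40).sum())
```

```text
11.8 [ 0.46138365 -0.2793461   0.27307255] [-0.23493351  0.48859218  0.01651447] 0.09388715968681058
knob px before/after [192.3030303 195.3030303] [192.09278351 193.87628866]
steel region diff px 605
```

View pics/s3.png

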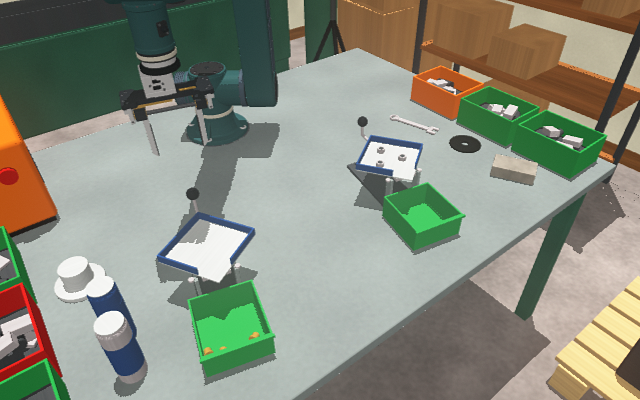

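The brass tray is back level with its knob at (192,194), as before. It is empty and three bushings are in the bin at about (208,351), (223,348) and (255,335). The nuts tray is unchanged, and the pixel difference there is most likely the arm's shadow, which lay across that area at the start and has since moved. The gripper is clear.

```bash
python3 -c "
from bench import *
print(close_job())"
```

```text
the job is handed in; nothing more can be done
None
```

I pinched the brass tray's knob from above and followed its arc up to about 0.8 rad. After 1.4 s there, the three bushings had slid into the green bin. I then lowered the tray along the same arc, let go, raised the gripper clear and handed the job in at about 12 s.

**Last checks:**
- **Bushings:** all three are visible in the bin and the brass tray is empty. I judged this from the picture and did not measure their positions against the bin's limits.
- **Brass tray:** it is back level, with the knob within about 1.5 pixels of where it started.
- **Robot:** the gripper is open and about 15 cm above its grasp height. Wrist force reads about zero, and the readings during the lift and lowering stayed under about 7 N.
- **Steel-nuts tray:** it looks untouched. The one check that disagreed was a before/after pixel difference in that area (605 pixels). I put this down to the arm's shadow having moved, because the tray and nuts look the same in both pictures.

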